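# Lock the sieve basket into the ultrasonic bath

### The job

Take the sieve basket that has two lugs on its rim and hang it in the round well of the empty ultrasonic bath, with the lugs coming down through the open gaps between the two bayonet hooks. Then twist it clockwise (seen from above) under the hooks until both lugs drop fully down into the locking notches, and let go. Leave the other basket, the one without lugs, where it stands.

Things in the scene. Friction and masses are not known exactly. Their poses are not given: they have to be found in the camera images.
- basket_grip (a point): Steel sieve basket WITH two lugs, 220 g. Point: middle of its grip bar, 88 mm above its foot. Bar along the basket's x: 85 long, 12 wide, 14 mm high, free 77 mm between end posts. Bowl: cone, 64 mm wide at foot, 88 at rim, 40 high. Lugs stand out of the rim below the bar's ends, at +x and -x: tips at radius 66 mm, 12 wide, 6 thick, undersides 54 mm below the point. A half turn looks the same.
- bath_mouth (a point): White bath, 190 x 230 mm; -x: control panel. Point: centre of the round well (100 mm wide, 70 deep), level with the collar's ledge, 100 mm above table. Lugs rest on the ledge (radius 52-68 mm): grip point then 54 mm above this point, 44 when locked. Lugs can come down with the bar 35 to 140 degrees (65 is good) counter-clockwise from the bath's y axis; locked, the bar lies along y. Play 6 mm.
- bath_notch (a point): Middle of one of two locking notches, on the deck, 60 mm from the well's centre along the bath's +y; the other is at -y. Each is a gap of 34 degrees in the ledge (lug fits within 11 degrees), 10 mm deep. A hook roofs it from 22 degrees counter-clockwise to 25 clockwise: radius 58-80 mm, underside 26 and top 32 mm above this point, back wall at radius 73; end stop at the notch's clockwise end.
- plain_grip (a point): The other steel sieve basket: same bowl, size and grip bar but WITHOUT lugs on its rim; not wanted, leave it standing. Point: middle of its grip bar, 88 mm above its foot.
There are look-alikes about, which are no part of the job. Leave any pink or purple look-alike of the part that bears basket_grip alone.

How it is judged:
By the outcome, as a careful person would: the job done as asked, in the order asked, and still so for the second after the job is handed in, with the robot touching nothing.
It also fails if it takes over 38 s, if anything falls off the work surface, if the arm or the gripper's body presses on something with over 40 N, if the wrist force passes 120 N, or if a joint passes its speed limit or range.

### The arm

A 7-joint arm with a two-finger parallel gripper is mounted at the origin on the work surface. World frame = base frame: x ahead of the robot, y to its left, z up, the work surface at z = 0. Lengths are in m, angles in rad, forces in N, time in s.
With the tool pointing down it reaches from about 0.4 to 0.875 m from the base axis. Payload 6.5 kg.
Tool frame: the origin (TCP) lies at the very end of the fingers, on their centre line; the grasp point (between the pads) lies arm.grip_point_offset behind it (arm.grip_point_offset is the distance from the TCP to the grasp point, in m); z points along the fingers, y is the direction in which the jaws open and shut (so a half turn about z gives the same grasp; the last joint's range is limited). The gripper opens to 85 mm and grips with 20 to 120 N. Pads are 22 mm wide; open, the fingers measure 114 mm over their backs; the gripper's body (76 mm by 85 mm) begins 54 mm behind the grasp point. The pads swing forward as they close: fully open they stand 13 mm farther back than shut.
Start: joints at [1.242, 0.536, -0.004, 1.538, 0.003, 1.067, -0.071], TCP at [0.169, -0.628, 0.231] pointing down, gripper open.
Joint ranges: [-2.7, 2.7], [-0.37, 2.16], [-1.27, 1.26], [0.24, 2.4], [-1.31, 4.45], [0.19, 1.91], [-2.76, 2.76]. Speed limits (rad/s): [2.39, 2.39, 3.14, 3.14, 3.14, 3.14, 3.14].

### API

Orientations are given as a 3x3 rotation matrix whose columns are the frame's x, y, z axes.
In Python, from bench import arm gives the robot as it stands.
- The arm moves only by the shell command python3 -m handwheel 'ROWS'. ROWS is JSON, a list of rows, each a list of 7 numbers: the turn, a rotation vector about the tool's x, y, z in rad, then the shift along the tool's x, y, z in cm, then the gripper's target within -1 to 1 (fully open at 1, half-way at 0, shut at -1). A call has exactly 5 rows; each row is the pose to reach, as a shift and turn from the pose commanded when the call began, along the tool's axes at that moment; what a row does not reach only later rows make up. A row lasts 1/8 s, in which the tool goes at most 62.5 mm and 10.7 degrees, less where a joint would pass 70% of its speed; a pose out of reach is approached as far as the arm can. A call with a gripper value outside its range is refused whole. The fingers move at their own pace and stop on an object; the grip force is fixed at half the most. Time passes only in rows, so rows that repeat a pose let the fingers close, or fill a call up. It gives the time, the measured TCP pose, the force and the opening at its end, in the units of the state.
- arm.read_state(): the state, without advancing time (a new reading comes with each control period).
- arm.read_camera(name): name is "side" or "top"; returns the picture (400x640x3 uint8, red, green, blue); there is no depth.
- arm.camera_model(name): a dict with "fx", "fy", "cx", "cy" (pixels), "dist_coeffs" ([k1, k2, p1, p2, k3] as OpenCV has them; the pictures are not rectified), "R" (3x3) and "t" (3): a world point X has camera coordinates R X + t. Camera axes: x right, y down, z forward; pixel columns grow to the right and rows downward; lengths in m; the calibration is good to about 2 mm. A picture is of the moment at which its call begins. camera_model takes no time and is no camera call.
- arm.finish_job(): hands the job in, once; it reports no verdict.
The state is a dict: "time_s": time; "joint_pos": joint angles; "joint_vel": joint speeds; "joint_torque": joint torques, N m; "tcp_pos": TCP position; "tool_rot": TCP orientation; "ft_force": force on the tool from outside, world axes, zero at the start; "torque": the same for the moment, N m; "opening": finger opening in m.
Only numpy, scipy, OpenCV 4.12 (cv2) and the standard library are available. Lean on these libraries where they do the work, as an engineer would, in place of code of your own. Each camera call takes 0.05 s, during which the arm holds its last target.

## Working session

There is one attempt and no reset: what is moved stays moved. The work goes in short steps, Python scripts to look and compute and a shell command to move; the robot and the scene stay as the last step left them, time stands still between calls to the robot, and variables do not carry over. Pictures are saved under pics/ and viewed, and the job is handed in when it is done.

```bash
mkdir -p pics; ls
python3 - <<'E'
from bench import arm
import cv2
for n in ("top","side"):
    im=arm.read_camera(n); cv2.imwrite(f"pics/{n}0.png",im[:,:,::-1])
    m=arm.camera_model(n); print(n,m)
s=arm.read_state(); print(s); print(arm.grip_point_offset)
E
```

```text
pics
top {'fx': 361.6419921000449, 'fy': 361.6419921000449, 'cx': 324.1492375077895, 'cy': 204.7073279213936, 'dist_coeffs': array([-0.00590685,  0.        ,  0.        ,  0.        ,  0.        ]), 'R': array([[ 0.00383671, -0.99990413, -0.01330425],
       [-0.99812925, -0.0030174 , -0.06106463],
       [ 0.06101863,  0.01351365, -0.99804514]]), 't': array([-0.06814341,  0.56723324,  1.10235096])}
side {'fx': 365.95496719268186, 'fy': 365.95496719268186, 'cx': 322.32728809831735, 'cy': 204.24372553786085, 'dist_coeffs': array([-0.06841952,  0.        ,  0.        ,  0.        ,  0.        ]), 'R': array([[-0.95603839, -0.29309591, -0.00924071],
       [-0.17081836,  0.58224636, -0.79486494],
       [ 0.23835203, -0.75834291, -0.60671603]]), 't': array([0.50563467, 0.20074372, 0.73205581])}
{'time_s': 0.1, 'joint_pos': array([ 1.24181522,  0.53711387, -0.00444521,  1.5387549 ,  0.00257529,
        1.06731472, -0.07118268]), 'joint_vel': array([-0.00230885, -0.00292357,  0.00131257, -0.00288536,  0.00054079,
        0.00171228,  0.00085701]), 'joint_torque': array([ 2.01072558e-03, -5.84570074e+01,  1.05141174e+00, -2.59775770e+01,
        1.26047121e-02,  4.57548580e-03,  3.36949267e-05]), 'tcp_pos': array([ 0.16869851, -0.62713864,  0.230493  ]), 'tool_rot': array([[ 9.65649762e-01,  2.59846661e-01, -5.00155611e-04],
       [ 2.59847126e-01, -9.65648595e-01,  1.50423079e-03],
       [-9.21052142e-05, -1.58252410e-03, -9.99998744e-01]]), 'ft_force': array([ 0.25005551, -0.26948272, -0.26264012]), 'torque': array([-0.00527024, -0.07331432,  0.05109288]), 'opening': 0.08552687758027203}
0.0187
```

View pics/top0.png

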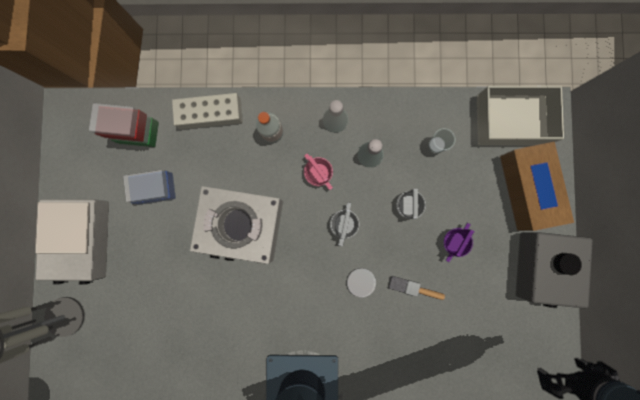

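View pics/side0.png

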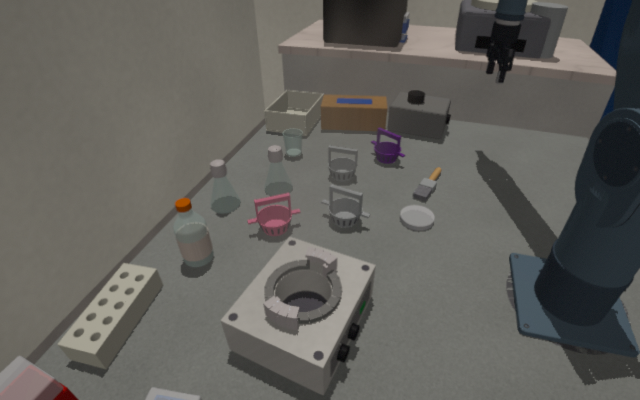

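Candidates: pink (top 318,172) and purple (top 458,242) are excluded look-alikes. Of the steel ones, (411,205) looks lugless and (345,224) seems to show lugs (also side 346,208). I'll check with close crops.

Run:
```python
import cv2,numpy as np
t=cv2.imread("pics/top0.png"); s=cv2.imread("pics/side0.png")
a=cv2.resize(t[180:280,180:280],(400,400),interpolation=cv2.INTER_CUBIC)
b=cv2.resize(t[180:255,315:435][:, :],None,fx=4,fy=4,interpolation=cv2.INTER_CUBIC)[:300]
b2=cv2.resize(s[175:240,310:380],None,fx=5,fy=5,interpolation=cv2.INTER_CUBIC)
c=cv2.resize(s[235:385,225:385],(640,600),interpolation=cv2.INTER_CUBIC)
cv2.imwrite("pics/bathtop.png",cv2.resize(a,(600,600)));cv2.imwrite("pics/bask.png",cv2.resize(b,(800,500)));cv2.imwrite("pics/baskside.png",b2);cv2.imwrite("pics/bathside.png",c)
```

```text
(no output)
```

View pics/bathtop.png

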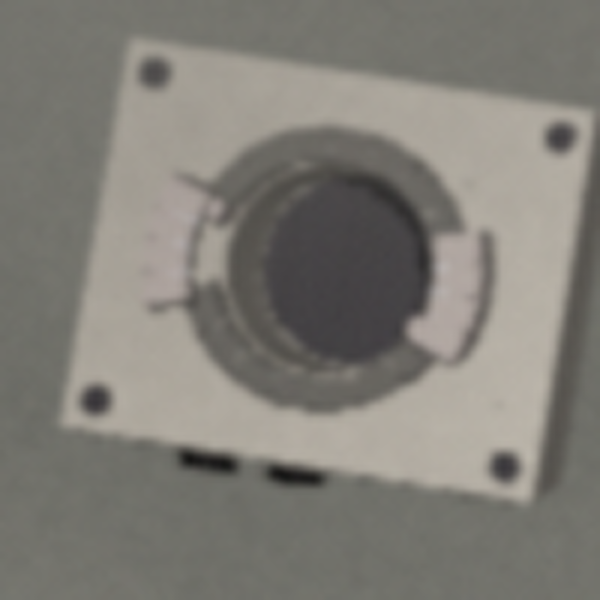

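View pics/bask.png

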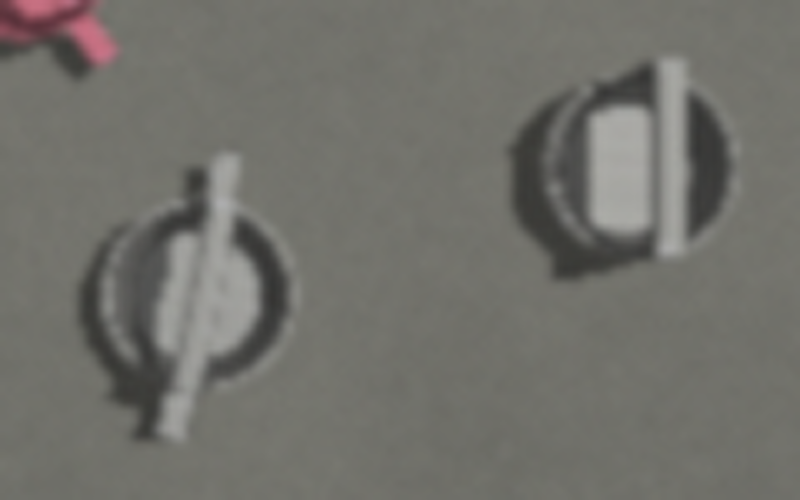

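View pics/baskside.png

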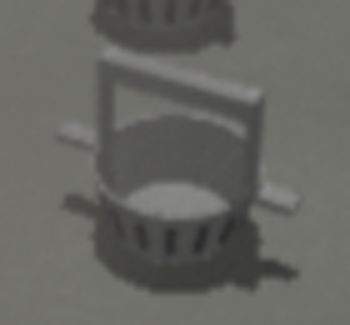

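View pics/bathside.png

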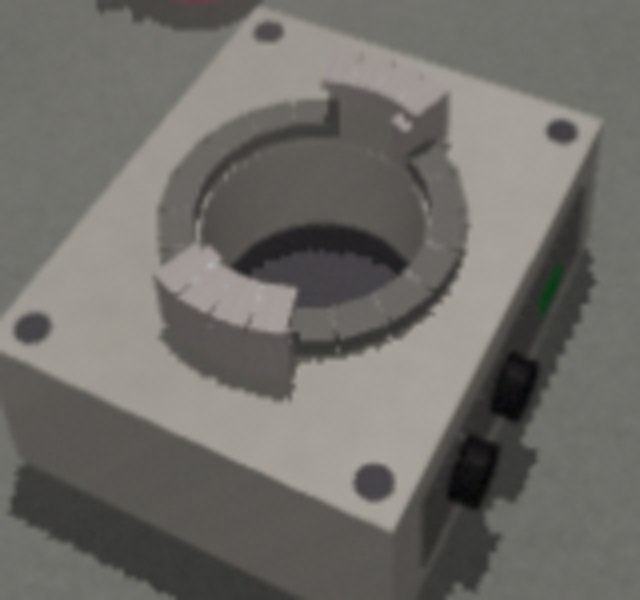

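The chosen basket, top (345,224) and side (346,208), clearly has two lugs below its bar ends. The one at top (411,205) has none, so I'll measure the lugged basket and the bath.

```bash
cat > h.py <<'E'
import cv2,numpy as np
from bench import arm
M={n:arm.camera_model(n) for n in("top","side")}
def K(m): return np.array([[m['fx'],0,m['cx']],[0,m['fy'],m['cy']],[0,0,1.]])
def ray(n,p):
    m=M[n]; u=cv2.undistortPoints(np.array([[p]],float),K(m),m['dist_coeffs'])[0,0]
    R=np.array(m['R']); return -R.T@m['t'], R.T@np.array([u[0],u[1],1])
def onz(n,p,z):
    o,d=ray(n,p); return o+d*(z-o[2])/d[2]
def tri(pt,ps):
    A=[];b=[]
    for n,p in(("top",pt),("side",ps)):
        o,d=ray(n,p); d=d/np.linalg.norm(d); P=np.eye(3)-np.outer(d,d); A.append(P); b.append(P@o)
    A=np.vstack(A); x,*_=np.linalg.lstsq(A,np.hstack(b),rcond=None)
    return x,np.linalg.norm(A@x-np.hstack(b))
def proj(n,X):
    m=M[n]; return cv2.projectPoints(np.array(X,float).reshape(-1,1,3),cv2.Rodrigues(np.array(m['R']))[0],np.array(m['t']),K(m),m['dist_coeffs'])[0].reshape(-1,2)
E
python3 - <<'E'
from h import *
np.set_printoptions(precision=4,suppress=True)
t=cv2.imread("pics/top0.png");s=cv2.imread("pics/side0.png")
def dots(im,seeds,r=5):
    g=255-im.max(2).astype(float); out=[]
    for x,y in seeds:
        x0,y0=int(round(x)),int(round(y)); w=g[y0-r:y0+r+1,x0-r:x0+r+1]; w=np.clip(w-np.median(w)-25,0,None)
        yy,xx=np.mgrid[y0-r:y0+r+1,x0-r:x0+r+1]; out.append(((w*xx).sum()/w.sum(),(w*yy).sum()/w.sum()))
    return out
T=dots(t,[(205.8,192),(273.3,202.8),(264.2,257.8),(195.8,246.5)])
S=dots(s,[(318,355),(233,317),(292,243),(365,268)])
print("T",np.array(T));print("S",np.array(S))
pt=[onz("top",p,.09) for p in T]; ps=[onz("side",p,.09) for p in S]
print(np.array(pt),np.mean(pt,0)); print(np.array(ps),np.mean(ps,0))
for n,P in(("top",pt),("side",ps)):
    c=np.mean(P,0); e=[np.linalg.norm(P[i]-P[i-1]) for i in range(4)]; print(n,c,e)
for a in pt:
    b=min(range(4),key=lambda i:np.linalg.norm(ps[i]-a)); print(tri(proj("top",a)[0],S[b]))
# basket lugs
L=[(315+230/6.667,180+155/6.667),(315+172/6.667,180+440/6.667)]
q=[onz("top",p,.039) for p in L]; print("lugs top",q,np.mean(q,0),np.linalg.norm(q[0]-q[1]))
LS=[(310+58/5,175+133/5),(310+297/5,175+207/5)]
q=[onz("side",p,.037) for p in LS]; print("lugs side",q,np.mean(q,0),np.linalg.norm(q[0]-q[1]))
# bar top ends in side, z=.095
BS=[(310+104/5,175+50/5),(310+263/5,175+93/5)]
q=[onz("side",p,.093) for p in BS]; print("bar side",q,np.mean(q,0),np.linalg.norm(q[0]-q[1]))
E
```

```text
T [[205.2614 191.73  ]
 [273.371  202.8232]
 [263.8174 258.3462]
 [195.4058 246.2468]]
S [[     nan      nan]
 [232.5698 316.588 ]
 [291.6386 242.4563]
 [365.0108 267.4082]]
[[0.5998 0.2793 0.09  ]
 [0.568  0.0801 0.09  ]
 [0.4081 0.1056 0.09  ]
 [0.4417 0.3042 0.09  ]] [0.5044 0.1923 0.09  ]
[[   nan    nan    nan]
 [0.6005 0.2789 0.09  ]
 [0.5695 0.0803 0.09  ]
 [0.4106 0.1053 0.09  ]] [nan nan nan]
top [0.5044 0.1923 0.09  ] [np.float64(0.16008927308839793), np.float64(0.20181784011162893), np.float64(0.16199352308233902), np.float64(0.20143565097119073)]
side [nan nan nan] [np.float64(nan), np.float64(nan), np.float64(0.20104763299692477), np.float64(0.1608277467295989)]
 ** On entry to DLASCL parameter number  4 had an illegal value
 ** On entry to DLASCL parameter number  4 had an illegal value<stdin>:8: RuntimeWarning: invalid value encountered in scalar divide
Traceback (most recent call last):
  File "h.py", line 14, in tri
    A=np.vstack(A); x,*_=np.linalg.lstsq(A,np.hstack(b),rcond=None)
                         ~~~~~~~~~~~~~~~^^^^^^^^^^^^^^^^^^^^^^^^^^^
numpy.linalg.LinAlgError: SVD did not converge in Linear Least Squares
```

```bash
python3 - <<'E' 2>&1
from h import *
np.set_printoptions(precision=4,suppress=True)
t=cv2.imread("pics/top0.png");s=cv2.imread("pics/side0.png")
T=[(205.26,191.73),(273.37,202.82),(263.82,258.35),(195.41,246.25)]
S=[(232.57,316.59),(291.64,242.46),(365.01,267.41),(318.7,355.5)]
for a,b in zip(T,S): print(tri(a,b))
ang=[]
pt=[onz("top",p,.09) for p in T]
yb=(pt[0]+pt[3]-pt[1]-pt[2])[:2]; xb=(pt[0]+pt[1]-pt[2]-pt[3])[:2]
print("yaw from y",np.degrees(np.arctan2(yb[1],yb[0]))-90,"from x",np.degrees(np.arctan2(xb[1],xb[0])))
# collar outer edge points on top arc and bottom arc, radial scan in world at z=.1
c=np.array([.5044,.1923])
hsv=t.max(2).astype(float)
pts=[]
for a in np.radians(list(range(-45,46,5))+list(range(135,226,5))):
    rs=np.arange(.056,.085,.0005)
    P=np.stack([c[0]+rs*np.cos(a),c[1]+rs*np.sin(a),np.full_like(rs,.1)],1)
    px=proj("top",P).astype(np.float32)
    v=cv2.remap(hsv.astype(np.float32),px[:,0].reshape(1,-1),px[:,1].reshape(1,-1),cv2.INTER_LINEAR)[0]
    d=np.gradient(cv2.GaussianBlur(v.reshape(1,-1),(9,1),0)[0]); k=d.argmax(); pts.append(P[k,:2])
    print(round(np.degrees(a)),rs[k],round(d[k],1),end="; ")
pts=np.array(pts);A=np.c_[2*pts,np.ones(len(pts))];x=np.linalg.lstsq(A,(pts**2).sum(1),rcond=None)[0];print("\ncircle",x[:2],np.sqrt(x[2]+x[:2]@x[:2]))
L=[(315+230/6.667,180+155/6.667),(315+172/6.667,180+440/6.667)]
def rep(nm,q): q=np.array(q);d=q[0]-q[1];print(nm,q.tolist(),q.mean(0),np.linalg.norm(d),np.degrees(np.arctan2(d[1],d[0])))
rep("lugtop",[onz("top",p,.039) for p in L])
LS=[(310+58/5,175+133/5),(310+297/5,175+207/5)]
rep("lugside",[onz("side",p,.037) for p in LS])
BS=[(310+104/5,175+50/5),(310+263/5,175+93/5)]
rep("barside",[onz("side",p,.094) for p in BS])
BP=[(411+0,0)]
# masks for bar/lugs in top: bright
g=t.max(2); cr=g[196:252,325:368]; 
cv2.imwrite("pics/bk.png",cv2.resize(t[190:256,318:372],None,fx=9,fy=9,interpolation=cv2.INTER_NEAREST)); 
E
```

```text
(array([0.6   , 0.2792, 0.0906]), np.float64(0.00029019505561402395))
(array([0.5687, 0.0803, 0.0902]), np.float64(0.0010124371353677638))
(array([0.4093, 0.1057, 0.0907]), np.float64(0.0017556592589479812))
(array([0.4412, 0.3041, 0.09  ]), np.float64(0.0007557555560088449))
yaw from y -9.336348744017755 from x -8.997489051876249
-45 0.07 5.4; -40 0.07 5.5; -35 0.07 5.0; -30 0.07050000000000001 4.8; -25 0.07 5.0; -20 0.07 5.1; -15 0.069 4.5; -10 0.07 4.7; -5 0.0695 5.0; 0 0.0695 5.0; 5 0.0695 4.8; 10 0.0695 4.4; 15 0.069 4.7; 20 0.07 4.5; 25 0.0695 4.2; 30 0.0695 4.2; 35 0.0695 4.0; 40 0.0685 4.2; 45 0.0685 4.4; 135 0.0675 6.4; 140 0.067 5.8; 145 0.0665 5.4; 150 0.068 5.6; 155 0.067 5.7; 160 0.0675 5.3; 165 0.0675 6.7; 170 0.0665 6.4; 175 0.068 6.5; 180 0.068 7.1; 185 0.068 6.7; 190 0.0665 6.0; 195 0.0675 6.8; 200 0.0665 6.2; 205 0.068 5.7; 210 0.068 5.7; 215 0.0675 5.8; 220 0.069 6.6; 225 0.069 6.2; 
circle [0.5055 0.1915] 0.0685733989880539
lugtop [[0.570773536847167, -0.14333399046740564, 0.038999999999999924], [0.44171019017037416, -0.11710991492228148, 0.038999999999999924]] [ 0.5062 -0.1302  0.039 ] 0.13170060589689936 -11.485437562080401
lugside [[0.5728140981669283, -0.13800911516418812, 0.03700000000000003], [0.44188475020642526, -0.1131723508138629, 0.03700000000000003]] [ 0.5073 -0.1256  0.037 ] 0.13326424509505944 -10.741151209947184
barside [[0.5481889566278485, -0.13784616425716734, 0.09399999999999997], [0.4646547315434253, -0.12412166827798288, 0.09399999999999997]] [ 0.5064 -0.131   0.094 ] 0.08465417030682972 -9.330218293582151
```

View pics/bk.png

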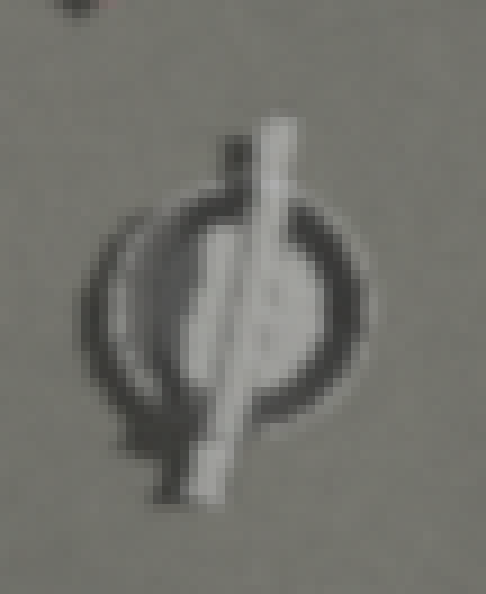

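```bash
cat > go.py <<'E'
import sys,numpy as np
from scipy.spatial.transform import Rotation as Ro
from bench import arm
# go.py x y z yawdeg(tool x)
def calc(x,y,z,yaw):
    s=arm.read_state(); R=np.array(s['tool_rot']); a=np.radians(yaw)
    T=np.array([[np.cos(a),np.sin(a),0],[np.sin(a),-np.cos(a),0],[0,0,-1]])
    rv=Ro.from_matrix(R.T@T).as_rotvec(); d=R.T@(np.array([x,y,z])-s['tcp_pos'])*100
    print("t",round(s['time_s'],2),"tcp",np.round(s['tcp_pos'],4),"yaw",round(np.degrees(np.arctan2(R[1,0],R[0,0])),1),"F",np.round(s['ft_force'],1),"open",round(s['opening'],4),"q",np.round(s['joint_pos'],2))
    print("row",np.round(rv,3),np.round(d,2))
calc(*map(float,sys.argv[1:5]))
E
python3 go.py .506 -.129 .18 169
python3 -c "
from h import *
o=onz
print([onz('top',p,.039) for p in [(348.9,202.8),(341,246.3)]])"
```

```text
t 0.1 tcp [ 0.1687 -0.6271  0.2305] yaw 15.1 F [ 0.3 -0.3 -0.3] open 0.0855 q [ 1.24  0.54 -0.    1.54  0.    1.07 -0.07]
row [-1.000e-03 -2.000e-03 -2.687e+00] [ 45.52 -39.33   5.11]
[array([ 0.57213186, -0.14152213,  0.039     ]), array([ 0.44080422, -0.11771664,  0.039     ])]
```

```bash
python3 -m handwheel '[[0,0,-0.18,4.5,-3.9,0,0.6],[0,0,-0.36,9,-7.8,0,0.6],[0,0,-0.54,13.5,-11.7,0,0.6],[0,0,-0.72,18,-15.6,0,0.6],[0,0,-0.9,22.5,-19.5,0,0.6]]'; python3 go.py .5065 -.1295 .18 169.5
```

```text
time_s: 0.72
tcp_pos: [0.3362, -0.3791, 0.2312]
tool_rot: [[0.391, 0.92, -0.0], [0.92, -0.391, -0.0], [-0.0, -0.0, -1.0]]
ft_force: [0.2, 0.6, 0.2]
opening: 0.068
t 0.72 tcp [ 0.3362 -0.3791  0.2312] yaw 67.0 F [0.2 0.6 0.2] open 0.068 q [ 1.    0.31 -0.3   1.9   0.11  0.95  0.25]
row [-0.   -0.   -1.79] [29.64  5.91  5.11]
```

```bash
python3 -m handwheel '[[0,0,-0.18,5.6,1.1,0.8,0.5],[0,0,-0.36,11.2,2.2,1.6,0.5],[0,0,-0.54,16.8,3.3,2.4,0.5],[0,0,-0.72,22.4,4.4,3.2,0.5],[0,0,-0.9,28,5.6,4,0.5]]'; python3 go.py .5065 -.1295 .16 169.5
```

```text
time_s: 1.35
tcp_pos: [0.4986, -0.1447, 0.1909]
tool_rot: [[-0.477, 0.879, -0.0], [0.879, 0.477, -0.0], [-0.0, -0.0, -1.0]]
ft_force: [-0.6, -0.8, -0.1]
opening: 0.0642
t 1.35 tcp [ 0.4986 -0.1447  0.1909] yaw 118.5 F [-0.6 -0.8 -0.1] open 0.0642 q [ 0.65  0.43 -0.57  1.89  0.29  0.9   0.44]
row [-0.   -0.   -0.89] [0.96 1.43 3.09]
```

```bash
python3 -m handwheel '[[0,0,-0.18,0.2,0.3,0.6,0.3],[0,0,-0.36,0.4,0.6,1.2,0.3],[0,0,-0.54,0.6,0.9,1.8,0.3],[0,0,-0.72,0.8,1.2,2.4,0.3],[0,0,-0.89,0.96,1.43,3.1,0.3]]'; python3 go.py .5065 -.1295 .0693 169.5
python3 - <<'E'
from h import *
for n in("side","top"):
    im=arm.read_camera(n)[:,:,::-1]; cv2.imwrite(f"pics/{n}1.png",im)
a=cv2.imread("pics/side1.png")[110:250,260:440]; b=cv2.imread("pics/top1.png")[170:280,280:420]
cv2.imwrite("pics/c1.png",np.hstack([cv2.resize(a,(400,311)),cv2.resize(b,(396,311))]))
E
```

```text
time_s: 1.98
tcp_pos: [0.5058, -0.1308, 0.1598]
tool_rot: [[-0.983, 0.182, -0.0], [0.182, 0.983, 0.0], [0.0, 0.0, -1.0]]
ft_force: [0.9, 0.1, 0.7]
opening: 0.0556
t 1.98 tcp [ 0.5058 -0.1308  0.1598] yaw 169.5 F [0.9 0.1 0.7] open 0.0556 q [ 0.74  0.53 -0.74  1.9   0.46  0.89  1.16]
row [ 0. -0.  0.] [-0.04  0.14  9.05]
```

View pics/c1.png

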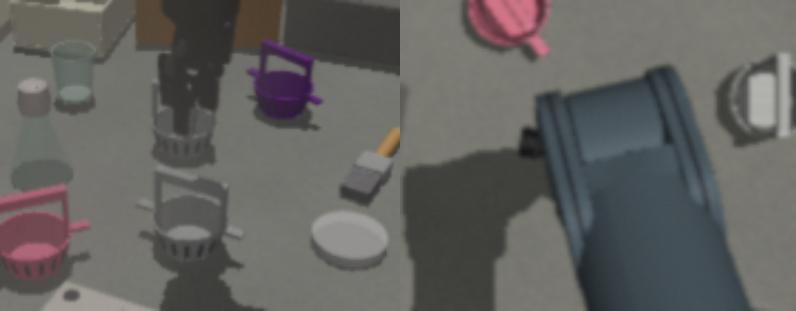

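Side crop: the fingers hang over the lugged basket's bar and nothing is touching. Descending.

```bash
python3 -m handwheel '[[0,0,0,0,0.14,2.5,0.3],[0,0,0,0,0.14,5,0.3],[0,0,0,0,0.14,7.5,0.3],[0,0,0,0,0.14,8.8,0.3],[0,0,0,0,0.14,8.9,0.3]]'; python3 go.py .5065 -.1295 .0693 169.5
```

```text
time_s: 2.7
tcp_pos: [0.5059, -0.1294, 0.0709]
tool_rot: [[-0.982, 0.189, -0.001], [0.189, 0.982, 0.0], [0.001, -0.0, -1.0]]
ft_force: [0.7, -0.5, 0.6]
opening: 0.0556
t 2.7 tcp [ 0.5059 -0.1294  0.0709] yaw 169.1 F [ 0.7 -0.5  0.6] open 0.0556 q [ 0.66  0.66 -0.64  1.95  0.58  0.73  1.05]
row [-0.    -0.001 -0.007] [-0.06  0.01  0.16]
```

```bash
python3 -m handwheel '[[0,0,0,0,0,0,-1],[0,0,0,0,0,0,-1],[0,0,0,0,0,0,-1],[0,0,0,0,0,0,-1],[0,0,0,0,0,0,-1]]'; python3 go.py .5065 -.1295 .0693 169.5
```

```text
time_s: 3.32
tcp_pos: [0.5069, -0.1293, 0.0718]
tool_rot: [[-0.982, 0.187, 0.001], [0.187, 0.982, 0.0], [-0.001, 0.0, -1.0]]
ft_force: [-0.1, 1.0, 5.6]
opening: 0.0102
t 3.33 tcp [ 0.5069 -0.1293  0.0718] yaw 169.2 F [-0.1  1.   5.6] open 0.0102 q [ 0.66  0.66 -0.64  1.95  0.58  0.73  1.05]
row [ 0.     0.001 -0.005] [ 0.03 -0.03  0.25]
```

```bash
python3 -m handwheel '[[0,0,0,0,0,-1,-1],[0,0,0,0,0,-4,-1],[0,0,0,0,0,-8,-1],[0,0,0,0,0,-12,-1],[0,0,0,0,0,-16,-1]]'; python3 go.py .505 .192 .235 146
python3 - <<'E'
from h import *
for n in("side",):
    im=arm.read_camera(n)[:,:,::-1]; cv2.imwrite(f"pics/{n}2.png",im)
a=cv2.imread("pics/side2.png")[60:260,220:460]
cv2.imwrite("pics/c2.png",cv2.resize(a,(600,500)))
E
```

```text
time_s: 3.95
tcp_pos: [0.5054, -0.1297, 0.2324]
tool_rot: [[-0.982, 0.188, -0.001], [0.188, 0.982, -0.0], [0.001, -0.0, -1.0]]
ft_force: [0.6, -0.2, -2.8]
opening: 0.0106
t 3.95 tcp [ 0.5054 -0.1297  0.2324] yaw 169.2 F [ 0.6 -0.2 -2.8] open 0.0106 q [ 0.8   0.43 -0.8   1.84  0.36  1.02  1.23]
row [-0.001 -0.001  0.405] [ 6.07 31.59 -0.26]
```

View pics/c2.png

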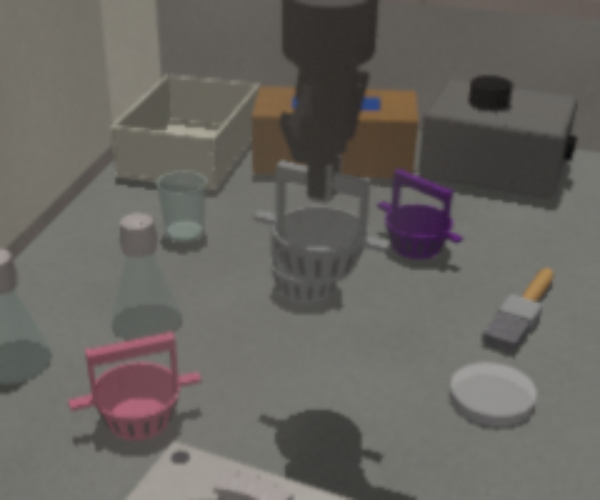

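The basket is held level and the force agrees with its weight. Lug tips sit at side (323,146) and (375,158), and from these I'll measure its offset in the hand.

Run:
```python
from h import *
im=cv2.imread("pics/side2.png")[130:175,310:390]; cv2.imwrite("pics/c3.png",cv2.resize(im,None,fx=9,fy=9,interpolation=cv2.INTER_NEAREST))
q=np.array([onz("side",p,.1976) for p in[(323.2,146),(375.2,157.6)]]);print(q,q.mean(0),np.linalg.norm(q[0]-q[1]),np.degrees(np.arctan2(*(q[0]-q[1])[[1,0]])))
```

```text
[[ 0.56854033 -0.14255425  0.1976    ]
 [ 0.44191466 -0.12336878  0.1976    ]] [ 0.5052275  -0.13296152  0.1976    ] 0.12807085411112334 -8.615546230558557
```

View pics/c3.png

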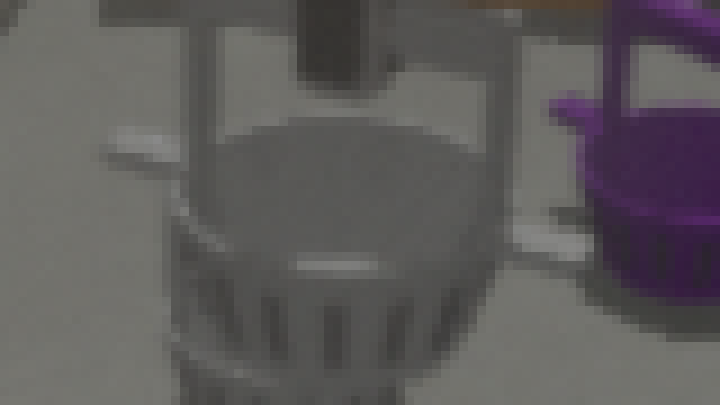

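```bash
python3 -m handwheel '[[0,0,0.05,0.8,4.2,-0.2,-1],[0,0,0.1,1.6,8.5,-0.2,-1],[0,0,0.16,2.5,12.8,-0.2,-1],[0,0,0.22,3.3,17.1,-0.2,-1],[0,0,0.27,4.1,21.4,-0.2,-1]]'; python3 go.py .505 .192 .235 146
```

```text
time_s: 4.62
tcp_pos: [0.5054, 0.0892, 0.233]
tool_rot: [[-0.896, 0.445, -0.001], [0.445, 0.896, -0.001], [0.001, -0.001, -1.0]]
ft_force: [-0.9, 0.9, -2.7]
opening: 0.0109
t 4.62 tcp [0.5054 0.0892 0.233 ] yaw 153.6 F [-0.9  0.9 -2.7] open 0.0109 q [ 0.37  0.41 -0.8   1.86  0.35  1.01  0.54]
row [-0.001 -0.     0.133] [ 4.61  9.19 -0.2 ]
```

```bash
python3 -m handwheel '[[0,0,0.04,1.5,3,-0.2,-1],[0,0,0.08,3,6,-0.2,-1],[0,0,0.13,4.2,8.4,-0.2,-1],[0,0,0.13,4.6,9.19,-0.2,-1],[0,0,0.13,4.6,9.19,-0.2,-1]]'; python3 go.py .505 .192 .19 146
python3 - <<'E'
from h import *
for n in("side","top"):
    im=arm.read_camera(n)[:,:,::-1]; cv2.imwrite(f"pics/{n}4.png",im)
cv2.imwrite("pics/c4.png",cv2.resize(cv2.imread("pics/side4.png")[180:380,200:440],(720,600)))
cv2.imwrite("pics/c4t.png",cv2.resize(cv2.imread("pics/top4.png")[170:290,160:310],(750,600)))
E
```

```text
time_s: 5.25
tcp_pos: [0.5053, 0.1907, 0.235]
tool_rot: [[-0.832, 0.554, -0.001], [0.554, 0.832, -0.001], [0.0, -0.001, -1.0]]
ft_force: [0.0, 0.5, -2.5]
opening: 0.0104
t 5.25 tcp [0.5053 0.1907 0.235 ] yaw 146.4 F [ 0.   0.5 -2.5] open 0.0104 q [ 0.15  0.46 -0.78  1.79  0.36  1.04  0.22]
row [-0.001 -0.     0.006] [0.1 0.1 4.5]
```

View pics/c4.png

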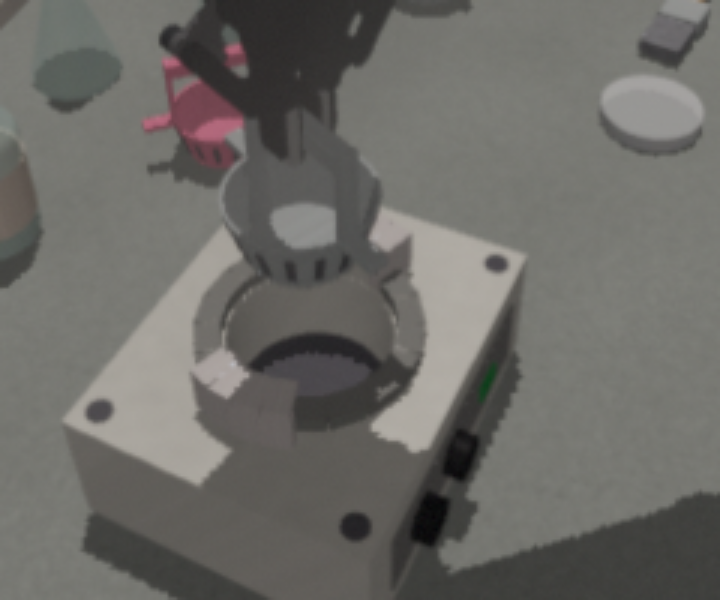

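View pics/c4t.png

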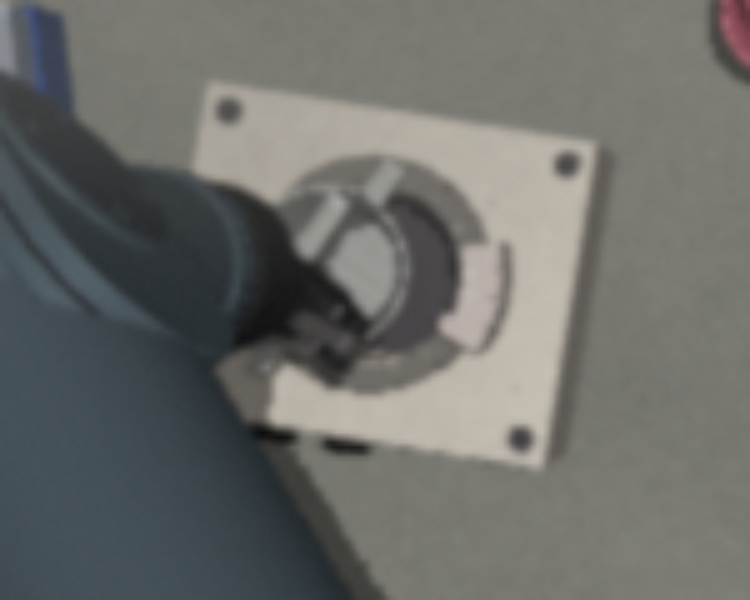

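Run:
```python
from h import *
p=onz("top",(160+392/5,170+163/5),.2025);print(p)
a=np.radians(146.4); print("expected tips",[np.array([.5053,.1907])+k*.066*np.array([np.cos(a),np.sin(a)]) for k in(1,-1)])
im=cv2.imread("pics/top4.png")[195:250,210:265]; cv2.imwrite("pics/c5.png",cv2.resize(im,None,fx=10,fy=10,interpolation=cv2.INTER_NEAREST))
```

```text
[0.56091308 0.15346854 0.2025    ]
expected tips [array([0.4503272 , 0.22722384]), array([0.5602728 , 0.15417616])]
```

View pics/c5.png

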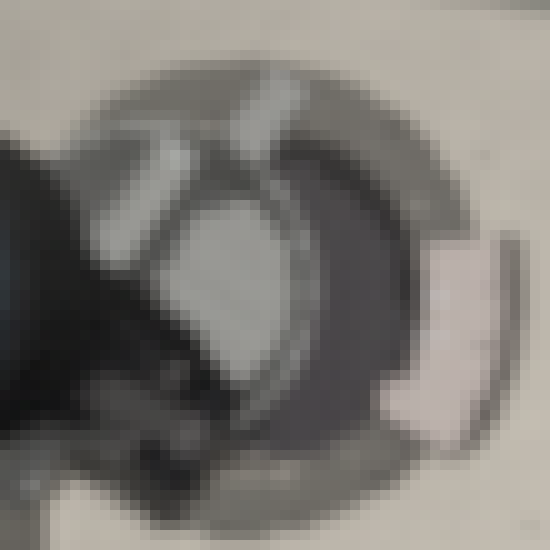

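The top view's visible lug tip, at pixel (238,202), gives (0.561, 0.153), within 1 mm of the expected position. Lowering now.

```bash
python3 -m handwheel '[[0,0,0,0.05,0.1,2,-1],[0,0,0,0.05,0.1,4,-1],[0,0,0,0.05,0.1,6,-1],[0,0,0,0.05,0.1,8,-1],[0,0,0,0.05,0.1,9.1,-1]]'; python3 go.py .505 .192 .1375 146
```

```text
time_s: 5.98
tcp_pos: [0.5051, 0.192, 0.1425]
tool_rot: [[-0.832, 0.555, -0.002], [0.555, 0.832, -0.001], [0.001, -0.002, -1.0]]
ft_force: [0.5, 0.5, -2.4]
opening: 0.0106
t 5.97 tcp [0.5051 0.192  0.1425] yaw 146.3 F [ 0.5  0.5 -2.4] open 0.0106 q [ 0.09  0.57 -0.7   1.87  0.48  0.87  0.13]
row [-0.002 -0.001  0.005] [ 0.01 -0.    0.5 ]
```

Lugs are still about 4–5 mm above the ledge, with no side force. Next I'll touch the ledge gently.

```bash
python3 -m handwheel '[[0,0,0,0,0,0.1,-1],[0,0,0,0,0,0.2,-1],[0,0,0,0,0,0.3,-1],[0,0,0,0,0,0.4,-1],[0,0,0,0,0,0.5,-1]]'; python3 go.py .505 .192 .1375 146
```

```text
time_s: 6.6
tcp_pos: [0.5059, 0.1922, 0.1394]
tool_rot: [[-0.832, 0.555, 0.0], [0.555, 0.832, -0.0], [-0.0, 0.0, -1.0]]
ft_force: [0.5, -0.4, -2.8]
opening: 0.0107
t 6.6 tcp [0.5059 0.1922 0.1394] yaw 146.3 F [ 0.5 -0.4 -2.8] open 0.0107 q [ 0.09  0.58 -0.7   1.87  0.48  0.87  0.13]
row [0.    0.    0.005] [ 0.06 -0.07  0.19]
```

```bash
python3 -m handwheel '[[0,0,0,0,0,0.1,-1],[0,0,0,0,0,0.2,-1],[0,0,0,0,0,0.25,-1],[0,0,0,0,0,0.25,-1],[0,0,0,0,0,0.25,-1]]'; python3 go.py .505 .192 .1375 146
```

```text
time_s: 7.22
tcp_pos: [0.506, 0.1925, 0.1376]
tool_rot: [[-0.832, 0.555, 0.001], [0.555, 0.832, -0.0], [-0.001, 0.0, -1.0]]
ft_force: [-2.1, -1.3, 5.8]
opening: 0.0109
t 7.22 tcp [0.506  0.1925 0.1376] yaw 146.3 F [-2.1 -1.3  5.8] open 0.0109 q [ 0.08  0.58 -0.7   1.87  0.48  0.86  0.12]
row [0.    0.001 0.005] [ 0.05 -0.09  0.01]
```

Contact occurred at TCP z 0.1376, against an expected 0.1378, so the lugs rest on the ledge. Twisting clockwise (positive tool z) with light pressure.

```bash
python3 -m handwheel '[[0,0,0.12,0,0,-0.05,-1],[0,0,0.25,0,0,-0.05,-1],[0,0,0.38,0,0,-0.05,-1],[0,0,0.51,0,0,-0.05,-1],[0,0,0.64,0,0,-0.05,-1]]'; python3 go.py .505 .192 .1375 80.8
```

```text
time_s: 7.85
tcp_pos: [0.5062, 0.1926, 0.1377]
tool_rot: [[-0.332, 0.943, 0.001], [0.943, 0.332, 0.0], [0.0, 0.001, -1.0]]
ft_force: [0.4, 0.8, -1.1]
opening: 0.0107
t 7.85 tcp [0.5062 0.1926 0.1377] yaw 109.4 F [ 0.4  0.8 -1.1] open 0.0107 q [-0.02  0.54 -0.55  1.88  0.37  0.82 -0.43]
row [ 0.001 -0.     0.499] [-0.01 -0.14  0.02]
```

```bash
python3 -m handwheel '[[0,0,0.1,0,0,0.05,-1],[0,0,0.2,0,0,0.1,-1],[0,0,0.3,0,0,0.1,-1],[0,0,0.36,0,0,0.1,-1],[0,0,0.36,0,0,0.1,-1]]'; python3 go.py .505 .192 .1275 80.8
```

```text
time_s: 8.48
tcp_pos: [0.5057, 0.1924, 0.1363]
tool_rot: [[0.017, 1.0, 0.0], [1.0, -0.017, -0.0], [-0.0, 0.0, -1.0]]
ft_force: [0.6, -0.0, -3.4]
opening: 0.0106
t 8.47 tcp [0.5057 0.1924 0.1363] yaw 89.0 F [ 0.6 -0.  -3.4] open 0.0106 q [-0.09  0.52 -0.46  1.88  0.32  0.81 -0.74]
row [ 0.    -0.     0.143] [-0.04 -0.07  0.88]
```

At yaw 89° the load is gone at z 0.1363, below ledge level, so the lugs are entering the notches. I'll finish the turn and lower.

```bash
python3 -m handwheel '[[0,0,0.07,0,0,0.1,-1],[0,0,0.14,0,0,0.2,-1],[0,0,0.14,0,0,0.4,-1],[0,0,0.14,0,0,0.6,-1],[0,0,0.14,0,0,0.8,-1]]'; python3 go.py .505 .192 .1275 80.8
```

```text
time_s: 9.1
tcp_pos: [0.5057, 0.1922, 0.128]
tool_rot: [[0.156, 0.988, -0.0], [0.988, -0.156, -0.0], [-0.0, -0.0, -1.0]]
ft_force: [-0.0, -0.0, -3.2]
opening: 0.0109
t 9.1 tcp [0.5057 0.1922 0.128 ] yaw 81.0 F [-0.  -0.  -3.2] open 0.0109 q [-0.12  0.53 -0.42  1.89  0.3   0.78 -0.86]
row [-0.     0.     0.004] [-0.03 -0.06  0.05]
```

```bash
python3 -m handwheel '[[0,0,0,0,0,0.05,-1],[0,0,0,0,0,0.1,-1],[0,0,0,0,0,0.15,-1],[0,0,0,0,0,0.2,-1],[0,0,0,0,0,0.2,-1]]'; python3 go.py .505 .192 .1275 80.8
```

```text
time_s: 9.72
tcp_pos: [0.506, 0.1921, 0.1275]
tool_rot: [[0.157, 0.988, 0.001], [0.988, -0.157, -0.001], [-0.001, 0.001, -1.0]]
ft_force: [-4.7, -2.7, 10.9]
opening: 0.0107
t 9.72 tcp [0.506  0.1921 0.1275] yaw 80.9 F [-4.7 -2.7 10.9] open 0.0107 q [-0.12  0.53 -0.42  1.89  0.3   0.78 -0.86]
row [0.001 0.001 0.002] [-0.03 -0.1   0.  ]
```

The lugs bottomed 10 mm below the ledge (z 0.1275) and bear a firm load. Releasing.

```bash
python3 -m handwheel '[[0,0,0,0,0,-0.1,-1],[0,0,0,0,0,-0.1,0.2],[0,0,0,0,0,-0.1,0.2],[0,0,0,0,0,-0.1,0.2],[0,0,0,0,0,-0.1,0.2]]'; python3 go.py .505 .192 .25 80.8
```

```text
time_s: 10.35
tcp_pos: [0.5058, 0.1923, 0.1273]
tool_rot: [[0.157, 0.988, 0.0], [0.988, -0.157, 0.0], [0.0, 0.0, -1.0]]
ft_force: [0.1, -0.4, 0.2]
opening: 0.0511
t 10.35 tcp [0.5058 0.1923 0.1273] yaw 81.0 F [ 0.1 -0.4  0.2] open 0.0511 q [-0.12  0.53 -0.42  1.89  0.3   0.78 -0.86]
row [ 0.    -0.     0.003] [ -0.04  -0.08 -12.27]
```

```bash
python3 -m handwheel '[[0,0,0,0,0,-1,0.2],[0,0,0,0,0,-3,0.2],[0,0,0,0,0,-6,0.2],[0,0,0,0,0,-10,0.2],[0,0,0,0,0,-15,0.2]]'; python3 go.py .4 -.1 .3 80.8
```

```text
time_s: 10.98
tcp_pos: [0.5052, 0.1921, 0.2787]
tool_rot: [[0.157, 0.988, -0.001], [0.988, -0.157, -0.0], [-0.0, -0.001, -1.0]]
ft_force: [1.2, 0.1, -0.5]
opening: 0.0508
t 10.97 tcp [0.5052 0.1921 0.2787] yaw 81.0 F [ 1.2  0.1 -0.5] open 0.0508 q [-0.06  0.34 -0.49  1.75  0.18  1.09 -0.76]
row [-0.001  0.     0.003] [-30.5   -5.8   -2.11]
```

```bash
python3 -m handwheel '[[0,0,0,-5,0,-1,0.2],[0,0,0,-10,0,-2,0.2],[0,0,0,-15,0,-2,0.2],[0,0,0,-20,0,-2,0.2],[0,0,0,-25,0,-2,0.2]]'
python3 - <<'E'
from h import *
for n in("side","top"):
    im=arm.read_camera(n)[:,:,::-1]; cv2.imwrite(f"pics/{n}6.png",im)
cv2.imwrite("pics/c6.png",cv2.resize(cv2.imread("pics/side6.png")[230:380,225:385],(640,600),interpolation=cv2.INTER_CUBIC))
cv2.imwrite("pics/c6t.png",cv2.resize(cv2.imread("pics/top6.png")[175:275,180:300],(720,600),interpolation=cv2.INTER_CUBIC))
E
```

```text
time_s: 11.6
tcp_pos: [0.4661, -0.0561, 0.2981]
tool_rot: [[0.157, 0.988, 0.001], [0.988, -0.157, -0.0], [0.0, 0.001, -1.0]]
ft_force: [0.1, 0.1, -0.2]
opening: 0.0509
```

View pics/c6.png

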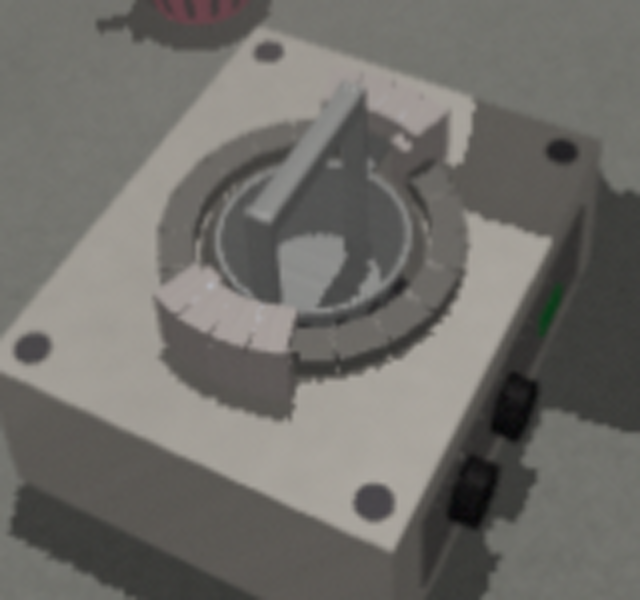

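View pics/c6t.png

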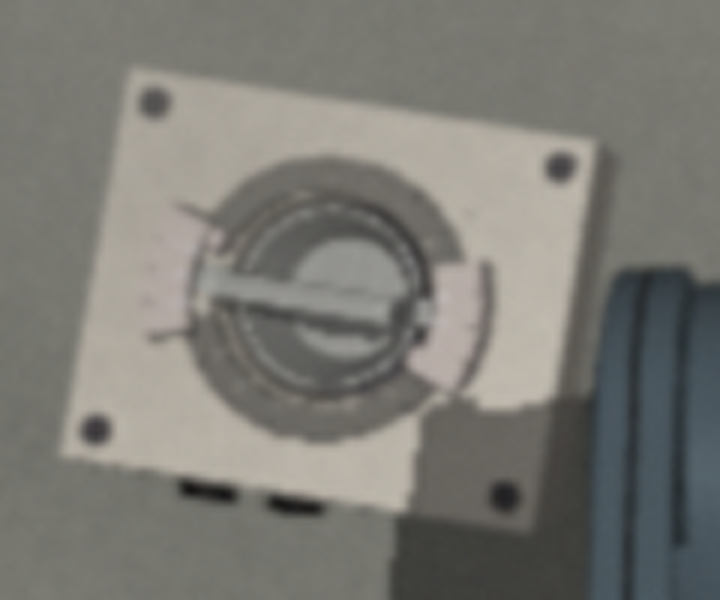

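View pics/top6.png

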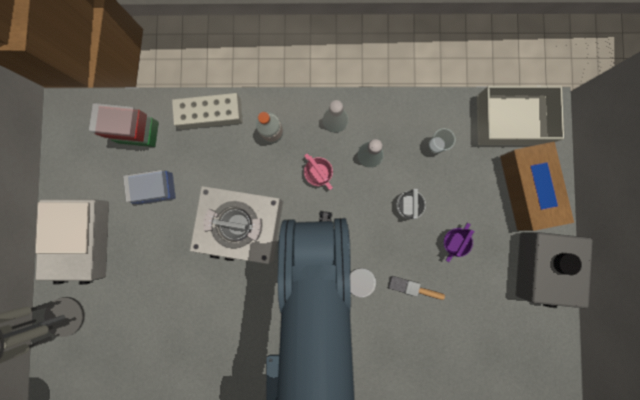

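Run:
```python
from h import *
np.set_printoptions(precision=4,suppress=True)
z=.151
q=np.array([onz("side",p,z) for p in[(225+262/4,230+215/4),(225+352/4,230+86/4)]]);d=q[0]-q[1]
print("side",q,q.mean(0),np.linalg.norm(d),np.degrees(np.arctan2(d[1],d[0])))
print("right end tri",tri((180+398/6,175+306/6),(225+352/4,230+86/4)))
print("left end tri",tri((180+210/6,175+282/6),(225+262/4,230+215/4)))
```

```text
side [[0.5102 0.2309 0.151 ]
 [0.4984 0.1508 0.151 ]] [0.5043 0.1908 0.151 ] 0.0809846139748445 81.60556100167896
right end tri (array([0.5005, 0.145 , 0.1449]), np.float64(6.024492174888014e-05))
left end tri (array([0.5109, 0.2299, 0.1497]), np.float64(0.00029380369491954837))
```

The bar is at about 81.6° (locked is 80.8°). Its top is at z of about 0.145–0.150, where locked is 0.151 and still on the ledge would be 0.161. The gripper is clear, so I'm handing in.

```bash
python3 -c "
from bench import arm
print(arm.finish_job())"
```

```text
the job is handed in; nothing more can be done
None
```

The basket with lugs is hanging in the bath, twisted clockwise under the hooks and dropped into the locking notches. I let go and handed the job in at about 11.7 s; no verdict is reported.

- **Lowering and twist:** I lowered it through the gaps with the bar about 65° counter-clockwise from the bath's y axis. The lugs touched the ledge at tool height (TCP) 0.1376 m. After about 65° of clockwise twist they dropped and bottomed at 0.1275 m, the expected 10 mm lower.
- **Forces:** The largest force in any reading was about 12 N.
- **Last pictures:** The bar lies at about 81.6° and the locked direction is 80.8°. The two-view heights of its top ends were 0.150 and 0.145 m, against 0.151 m when locked. The 0.145 m reading is 6 mm low, which I put down to a blurred bar end beside the hook. Both are well below the 0.161 m it would show still on the ledge.
- **Lugs:** The hooks hide them, so I judged the lock from the heights, the contact force and the bar's direction.
- **Other things:** The plain basket and the look-alikes appear where they were, and the gripper was well clear.

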